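# Clear the bench: stack the cases, sweep the offcuts into the pan

### The job

Clear the bench for the next job. First stack the loose aluminium parts cases squarely on top of the dark bottom case, one on another in a single column, lengthways like it. Then take the block brush from its rubber mat, sweep every loose bush and steel offcut from the bench into the catch pan with it (do not touch the pieces with the fingers or pick them up), and stand the brush back upright on its mat, leaving the gauge block and the tape roll where they are.

Things in the scene. Friction and masses are not known exactly. Their poses are not given: they have to be found in the camera images.
- catch_pan: Grey three-sided pan fixed to the bench. Origin: centre of its underside. Mouth on its own -x side, own +x points in. Floor 3 mm thick, x -65 to +65 mm; smooth ramp from bench level at x = -97 up to it. Walls 38 mm high: sides at y = +-87 mm (170 clear, from x = -61 to the back), inner back face x = 63. A piece is in when its origin is past x = -55 mm, between the walls.
- bottom_case: Dark steel case fixed to the bench, the bottom of the column: 96 (own x) x 66 (own y) x 40 mm high, flat top. Origin: centre of its underside. Cases are stacked with their centres over its centre and their long sides (x) along its x.
- case_0: A flat shut aluminium parts case, 84 (own x) x 56 (own y) x 30 mm high, up to 0.23 kg, plain flat top, small steel latches on its two short ends. Origin: centre of its underside; z up. Two or three of them (case_0 to case_2, alike) are there. Stands free on the bench, to be gripped across its 56 mm width.
- case_1: A flat shut aluminium parts case, 84 (own x) x 56 (own y) x 30 mm high, up to 0.23 kg, plain flat top, small steel latches on its two short ends. Origin: centre of its underside; z up. Two or three of them (case_0 to case_2, alike) are there. Stands free on the bench, to be gripped across its 56 mm width.
- case_2: A flat shut aluminium parts case, 84 (own x) x 56 (own y) x 30 mm high, up to 0.23 kg, plain flat top, small steel latches on its two short ends. Origin: centre of its underside; z up. Two or three of them (case_0 to case_2, alike) are there. Stands free on the bench, to be gripped across its 56 mm width.
- block_brush: Hand brush: rigid dense bristle block 110 (own x) x 34 (own y) x 30 mm high, wooden back to 44 mm up, on it an upright wooden grip ridge 84 (x) x 24 mm thick (y), 44 to 88 mm up: grip it across the 24 mm, about 66 mm above the bristle ends. Up to 0.24 kg. Origin: centre of the underside, z up. Sweeps broadside, along its own y. Stands on brush_mat at the start.
- brush_mat: Black rubber mat fixed to the bench, 150 (own x) x 70 (own y) x 3 mm; place of the brush, which lies lengthways on it (brush x along mat x). Origin: centre of its underside.
- bush_a: A loose turned metal bush standing on end, diameter 27 mm, 18 mm high, 0.03 kg; a piece to sweep, may be absent. Origin: centre of its underside as it stands at the start.
- bush_b: A loose turned metal bush standing on end, diameter 29 mm, 22 mm high, 0.03 kg; a piece to sweep, may be absent. Origin: centre of its underside as it stands at the start.
- bush_c: A loose turned metal bush standing on end, diameter 29 mm, 22 mm high, 0.03 kg; a piece to sweep, may be absent. Origin: centre of its underside as it stands at the start.
- bush_d: A loose turned metal bush standing on end, diameter 27 mm, 18 mm high, 0.03 kg; a piece to sweep, may be absent. Origin: centre of its underside as it stands at the start.
- offcut_a: A loose sawn-off steel bar end, 30 x 22 x 20 (high) mm, 0.05 kg; a piece to sweep, may be absent. Origin: centre of its underside as it lies at the start.
- offcut_b: A loose sawn-off steel bar end, 26 x 26 x 24 (high) mm, 0.05 kg; a piece to sweep, may be absent. Origin: centre of its underside as it lies at the start.
- offcut_c: A loose sawn-off steel bar end, 32 x 25 x 18 (high) mm, 0.05 kg; a piece to sweep, may be absent. Origin: centre of its underside as it lies at the start.
- offcut_d: A loose sawn-off steel bar end, 28 x 28 x 22 (high) mm, 0.05 kg; a piece to sweep, may be absent. Origin: centre of its underside as it lies at the start.
- gauge: Steel gauge block, 30 x 45 mm, 22 mm high with a 12 mm pin on top to 40 mm; a bystander, to be left alone. Origin: centre of its underside.
- tape: Roll of marking tape lying flat, diameter 63, 19 mm high; a bystander, to be left alone. Origin: centre of its underside.

How it is judged:
On the way, in this order (a step that is already met when the one before it is completed fails the run):
1. all the loose cases are stacked squarely on the bottom case (horizontal distance between each of case_0, case_1, case_2 and bottom_case below 0.009 m and angle between the x axis of each of case_0, case_1, case_2 and the x axis of bottom_case, either way round below 0.12 rad and angle between each of case_0, case_1, case_2's own z axis and vertical below 0.05 rad and linear speed of each of case_0, case_1, case_2 below 0.02 m/s), for 0.5 s.
2. the brush is lifted off its mat (height (world z) of block_brush above 0.03 m and contact force between the fingers and block_brush above 1 N), for 0.2 s.
3. every piece lies in the catch pan (x of bush_a in the frame of catch_pan between -0.055 and 0.066 m and y of bush_a in the frame of catch_pan between -0.087 and 0.087 m and z of each of bush_a, bush_b, bush_c, bush_d, offcut_a, offcut_b, offcut_c, offcut_d in the frame of catch_pan below 0.034 m and x of bush_b in the frame of catch_pan between -0.055 and 0.066 m and y of bush_b in the frame of catch_pan between -0.087 and 0.087 m and x of bush_c in the frame of catch_pan between -0.055 and 0.066 m and y of bush_c in the frame of catch_pan between -0.087 and 0.087 m and x of bush_d in the frame of catch_pan between -0.055 and 0.066 m and y of bush_d in the frame of catch_pan between -0.087 and 0.087 m and x of offcut_a in the frame of catch_pan between -0.055 and 0.066 m and y of offcut_a in the frame of catch_pan between -0.087 and 0.087 m and x of offcut_b in the frame of catch_pan between -0.055 and 0.066 m and y of offcut_b in the frame of catch_pan between -0.087 and 0.087 m and x of offcut_c in the frame of catch_pan between -0.055 and 0.066 m and y of offcut_c in the frame of catch_pan between -0.087 and 0.087 m and x of offcut_d in the frame of catch_pan between -0.055 and 0.066 m and y of offcut_d in the frame of catch_pan between -0.087 and 0.087 m), for 0.3 s.
At the end, for the whole second after the job is handed in: Every present case is in one column on the bottom case (each centre within 9 mm of its centre, turned under 7 degrees from it, level, at rest); every present piece lies at rest in the catch pan; the brush stands upright on its mat, its centre within 30 mm of the mat's (all of step 1 and all of step 3 and horizontal distance between block_brush and brush_mat below 0.03 m and angle between block_brush's own z axis and vertical below 0.08 rad and height (world z) of block_brush below 0.012 m and linear speed of block_brush below 0.02 m/s and linear speed of each of bush_a, bush_b, bush_c, bush_d, offcut_a, offcut_b, offcut_c, offcut_d below 0.03 m/s); the robot touches nothing.
It fails at once if a piece is touched by the fingers (contact force between the fingers and bush_a above 1 N or contact force between the fingers and bush_b above 1 N or contact force between the fingers and bush_c above 1 N or contact force between the fingers and bush_d above 1 N or contact force between the fingers and offcut_a above 1 N or contact force between the fingers and offcut_b above 1 N or contact force between the fingers and offcut_c above 1 N or contact force between the fingers and offcut_d above 1 N).
It fails at once if a piece is picked up (height (world z) of any of bush_a, bush_b, bush_c, bush_d, offcut_a, offcut_b, offcut_c, offcut_d above 0.09 m).
It fails at once if the gauge block or the tape roll is moved by more than 30 mm (distance of any of gauge, tape from where it was at the start of the episode above 0.03 m).
Of case_0, case_1, case_2 only 2 to 3 are there at a start; the rules pass over those that are not, and their reading is None.
Of bush_a, bush_b, bush_c, bush_d, offcut_a, offcut_b, offcut_c, offcut_d only 6 to 8 are there at a start; the rules pass over those that are not, and their reading is None.
At some moment in a run one of bush_a, bush_b, bush_c, bush_d, offcut_a, offcut_b, offcut_c, offcut_d may be knocked a few centimetres aside while the robot is not near it.
It also fails if it takes over 208 s, if anything falls off the work surface, if the arm or the gripper's body presses on something with over 40 N, if the wrist force passes 120 N, or if a joint passes its speed limit or range.

### The arm

A 7-joint arm with a two-finger parallel gripper is mounted at the origin on a cart in front of the work surface, level with it; the furniture and walls round the work are solid. World frame = base frame: x ahead of the robot, y to its left, z up, the work surface at z = 0. Lengths are in m, angles in rad, forces in N, time in s.
With the tool pointing down it reaches from about 0.425 to 1.025 m from the base axis. Payload 9.4 kg.
Tool frame: the origin (TCP) lies midway between the tips of the shut fingers; the grasp point (between the pads) lies 19 mm behind it; z points along the fingers, y is the line along which they close (so a half turn about z gives the same grasp; the last joint's range is limited). The gripper opens to 85 mm and grips with 20 to 120 N. Pads are 22 mm wide; open, the fingers measure 114 mm over their backs; the gripper's body (76 mm by 85 mm) begins 54 mm behind the grasp point. The pads swing forward as they close: fully open they stand 13 mm farther back than shut.
Start: joints at [1.185, 0.599, -0.003, 1.599, 0.002, 0.943, -0.08], TCP at [0.22, -0.691, 0.231] pointing down, gripper open.
Joint ranges: [-2.57, 2.57], [-0.35, 1.97], [-1.29, 1.29], [0.11, 2.56], [-1.05, 4.19], [0.11, 1.86], [-2.63, 2.63]. Speed limits (rad/s): [2.22, 2.22, 3.01, 3.01, 3.14, 3.14, 3.14].

### API

Orientations are given as a rotation vector (axis times angle).
In Python, from rig import bot, imaging gives the robot as it stands.
- The arm moves only by the tool step_arm, never from a script. Its argument "motion" is a list of rows, each a list of 7 numbers: the shift along the tool's x, y, z normalised to -1 to 1, where 1 is 0.15 m, then the turn, a rotation vector about the tool's x, y, z normalised to -1 to 1, where 1 is 90 degrees, then the closure, from 0 (fully open) to 1 (shut). In form: [[tx, ty, tz, wx, wy, wz, gripper], ...]. A call has 1 to 10 rows; each row is the pose to reach, as a shift and turn from the pose commanded when the call began, along the tool's axes at that moment; what a row does not reach only later rows make up. A row lasts 1/8 s, in which the tool goes at most 62.5 mm and 10.7 degrees, less where a joint would pass 70% of its speed; a pose out of reach is approached as far as the arm can. A call with a number of a shift or a turn outside -1 to 1 is refused whole. A call with a gripper value outside its range is refused whole. The fingers move at their own pace and stop on an object; "force" is the grip in N (left out, the last holds). Time passes only in rows, so rows that repeat a pose let the fingers close. It gives the time, the measured TCP pose, the force, the opening and the grip force at its end, in the units of the state.
- bot.get_obs(): the state, without advancing time (a new reading comes with each control period).
- imaging.snapshot(name): name is "scene" or "top"; returns a dict with "image" (420x560x3 uint8, red, green, blue), "depth" (420x560 float32, m along the optical axis (not along the pixel's ray), 0 where there is no reading), "vfov" (degrees; the focal length in pixels is half the picture's height over the tangent of half this angle, whatever the lens; pixels are square), "cx", "cy" (the principal point, pixels), "T" (4x4, takes a point from camera to world coordinates). Camera axes: x right, y up, looking along -z (the intrinsics and any distortion apply to the point x, -y, -z); pixel columns grow to the right and rows downward; lengths in m; the calibration is good to about 2 mm. A picture is of the moment at which its call begins.
- bot.hand_in(): hands the job in; it is judged then, once.
The state is a dict: "time_s": time; "q": joint angles; "qd": joint speeds; "joint_efforts": joint torques, N m; "tool_pos": TCP position; "eef_rot": TCP orientation; "wrist_force": force on the tool from outside, world axes, zero at the start; "torque": the same for the moment, N m; "gripper_width": finger opening in m; "finger_force": force on a finger pad.
Only numpy, scipy, OpenCV 4.12 (cv2) and the standard library are available. Lean on these libraries where they do the work, as an engineer would, in place of code of your own. Each camera call takes 0.05 s, during which the arm holds its last target. There are 200 camera calls.

## Working session

There is one attempt and no reset: what is moved stays moved. The work goes in short steps, Python scripts to look and compute and a tool call to move; the robot and the scene stay as the last step left them, time stands still between calls to the robot, and variables do not carry over. Pictures are saved under pics/ and viewed, at most 14 in all, crops included, and the job is handed in when it is done.

Besides the shell and the picture viewer there is one more tool, called after "Request:" by a JSON object that holds its "fn" and its "kwargs". step_arm: Moves the arm, as the interface text tells. Scaled input: -1 to 1 covers 0.15 m each way for a shift and 90 degrees each way for a turn. Its arguments: {"type":"object","properties":{"motion":{"type":"array","items":{"type":"array","items":{"type":"number"}}},"force":{"type":"number"}},"required":["motion"]}

```bash
mkdir -p pics
cat > h.py <<'E'
import numpy as np, cv2
from rig import bot, imaging
from scipy.spatial.transform import Rotation as R
def snap(n):
    return imaging.snapshot(n)
def cloud(s):
    H,W=s['depth'].shape; f=H/2/np.tan(np.radians(s['vfov'])/2)
    v,u=np.mgrid[:H,:W]; d=s['depth']
    P=np.stack([(u-s['cx'])/f*d,-(v-s['cy'])/f*d,-d],-1)
    return P@s['T'][:3,:3].T+s['T'][:3,3]
def save(s,n):
    cv2.imwrite('pics/'+n,s['image'][:,:,::-1])
E
python3 - <<'E'
from h import *
print(bot.get_obs())
for n in ('scene','top'):
    s=snap(n); save(s,n+'0.png'); print({k:s[k] for k in s if k not in('image','depth')}, (s['depth']>0).mean())
    P=cloud(s); ok=s['depth']>0
    print(np.percentile(P[ok],[1,50,99],axis=0))
E
```

```text
{'time_s': 0.0, 'q': array([ 1.18530942,  0.60016177, -0.00256875,  1.6001292 ,  0.00176652,
        0.9428793 , -0.07981963]), 'qd': array([-0.00125615, -0.00092852, -0.00068095, -0.00059334, -0.00072967,
       -0.0012124 , -0.00081821]), 'joint_efforts': array([-3.24985540e-04, -7.76451445e+01,  1.56399742e+00, -2.58005834e+01,
        1.22217761e-02,  9.07836686e-03, -1.81704013e-05]), 'tool_pos': array([ 0.22019555, -0.69026087,  0.23039034]), 'eef_rot': array([-3.10269430e+00, -4.82942595e-01,  5.39158101e-04]), 'wrist_force': array([ 0.19817152,  0.18247126, -0.56513542]), 'torque': array([-0.00993308, -0.03106224, -0.01573186]), 'finger_force': 0.0, 'gripper_width': 0.08589409383906374}
{'vfov': 54.085207343162175, 'cx': 275.79828571883377, 'cy': 214.41715068679, 'T': array([[-4.49946225e-01,  5.23423444e-01, -7.23585719e-01,
        -1.72000716e-01],
       [-8.93055218e-01, -2.62918019e-01,  3.65139005e-01,
         4.20806850e-01],
       [ 8.78591996e-04,  8.10494919e-01,  5.85745008e-01,
         6.17115853e-01],
       [ 0.00000000e+00,  0.00000000e+00,  0.00000000e+00,
         1.00000000e+00]])} 0.9963137755102041
[[-0.06026325 -1.4178984  -0.57227978]
 [ 0.59594004  0.06924333  0.03036447]
 [ 1.10522109  0.65293302  0.41945997]]
{'vfov': 49.3440021826206, 'cx': 279.39641265159224, 'cy': 215.48575037982695, 'T': array([[-1.48957029e-02,  9.79897815e-01, -1.98943185e-01,
         2.42526294e-01],
       [-9.99882698e-01, -1.53071409e-02, -5.30193338e-04,
         4.58079672e-02],
       [-3.56478666e-03,  1.98911951e-01,  9.80010882e-01,
         1.43464134e+00],
       [ 0.00000000e+00,  0.00000000e+00,  0.00000000e+00,
         1.00000000e+00]])} 0.996203231292517
[[-0.2040513  -1.12192048 -0.81090802]
 [ 0.55230391  0.04595519  0.00245395]
 [ 1.10088129  1.29713562  0.77272426]]
```

View pics/scene0.png

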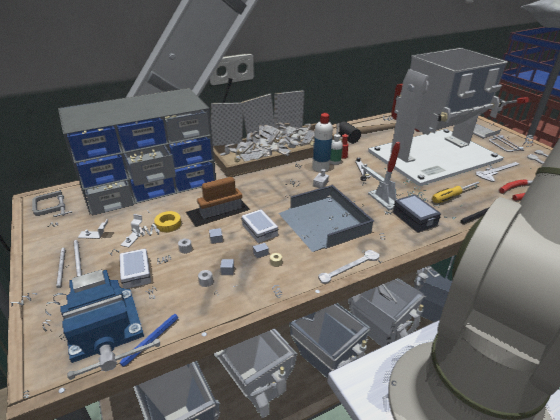

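View pics/top0.png

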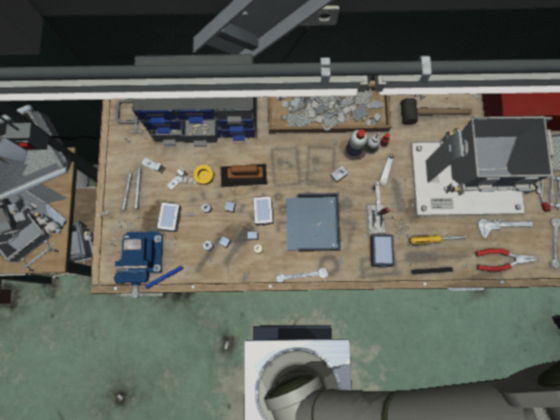

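Top view: cases at (168,216) and (262,210), bottom case at (381,250), pan about (313,222) with its mouth to the left. The brush is at (243,172), tape (204,174), gauge (339,173). There are six pieces, at (206,208), (230,207), (207,244), (224,241), (252,236) and (258,248).

```bash
cat >> h.py <<'E'
def comps(name='top',zmin=.008,zmax=.2,box=(.35,.85,-.35,.5),s=None,minpx=12):
    s=s or snap(name); P=cloud(s)
    m=(s['depth']>0)&(P[...,2]>zmin)&(P[...,2]<zmax)&(P[...,0]>box[0])&(P[...,0]<box[1])&(P[...,1]>box[2])&(P[...,1]<box[3])
    n,l,st,c=cv2.connectedComponentsWithStats(m.astype(np.uint8),connectivity=4)
    out=[]
    for i in range(1,n):
        if st[i,4]<minpx: continue
        q=P[l==i]; zt=np.percentile(q[:,2],90)
        t=q[q[:,2]>zt-.006]
        r=cv2.minAreaRect((t[:,:2]*1000).astype(np.float32))
        (cx,cy),(w,h),a=r
        if w<h: w,h,a=h,w,a+90
        out.append((c[i].round(0),st[i,4],zt*1000,cx,cy,w,h,(a+90)%180-90,np.median(s['image'][l==i],0)))
    return out
def show(o):
    for c,n,z,x,y,w,h,a,col in o: print('px',c,n,'z%.0f xy %.0f %.0f  size %.0fx%.0f ang %.1f'%(z,x,y,w,h,a),col)
E
python3 - <<'E'
from h import *
for n in('top','scene'):
    s=snap(n);P=cloud(s)
    print(n); show(comps(s=s))
    for u,v in ([(225,225),(180,240),(350,220),(285,225),(320,225)] if n=='top' else []): print(P[v,u].round(4))
E
```

```text
top
px [199. 127.] 3187 z180 xy 801 290  size 343x38 ang -88.0 [43. 50. 62.]
px [158. 110.] 28 z170 xy 824 389  size 53x3 ang 89.8 [55.  64.  84.5]
px [361. 118.] 69 z63 xy 845 -231  size 21x9 ang -87.0 [114. 114. 105.]
px [339. 131.] 2046 z134 xy 738 -211  size 83x45 ang 84.3 [117. 103.  82.]
px [385. 139.] 84 z75 xy 772 -296  size 14x13 ang -9.7 [96.  42.  36.5]
px [391. 156.] 15 z13 xy 724 -321  size 13x13 ang -87.3 [102. 106.  96.]
px [157. 166.] 38 z36 xy 694 435  size 23x15 ang -26.1 [173.5 179.  180.5]
px [203. 174.] 212 z23 xy 671 291  size 61x58 ang 2.9 [198. 168.  57.]
px [245. 172.] 511 z91 xy 665 153  size 80x24 ang 88.9 [92. 63. 40.]
px [180. 173.] 61 z40 xy 681 357  size 24x4 ang 41.9 [157. 157. 157.]
px [339. 173.] 143 z28 xy 664 -147  size 44x28 ang -54.7 [158. 162. 164.]
px [185. 180.] 14 z25 xy 654 348  size 21x4 ang 9.0 [145.5 143.  136. ]
px [191. 180.] 12 z27 xy 649 327  size 19x1 ang 10.7 [145.5 139.5 129.5]
px [383. 181.] 15 z14 xy 640 -289  size 14x11 ang -30.2 [186. 187. 173.]
px [378. 207.] 329 z146 xy 513 -258  size 15x13 ang 8.4 [125. 123. 121.]
px [325. 2
[... 1627 characters left out ...]
31  size 24x3 ang -28.3 [146. 144. 140.]
px [215. 234.] 141 z23 xy 564 209  size 31x27 ang -13.4 [164. 172. 187.]
px [184. 244.] 137 z23 xy 562 283  size 29x27 ang -18.1 [134. 138. 137.]
px [260. 249.] 145 z21 xy 471 136  size 31x25 ang 88.1 [163. 169. 176.]
px [134. 267.] 958 z31 xy 532 400  size 89x56 ang -8.0 [168. 178. 197.]
px [275. 258.] 109 z19 xy 428 119  size 26x25 ang -18.0 [209. 194. 162.]
px [227. 265.] 175 z25 xy 452 223  size 27x26 ang -27.7 [161. 165. 177.]
px [107. 298.] 2087 z111 xy 401 467  size 101x66 ang -0.1 [ 64.  93. 127.]
px [204. 277.] 170 z23 xy 441 276  size 30x27 ang -20.5 [144.  144.5 150. ]
px [166. 323.] 157 z13 xy 361 380  size 56x13 ang -59.2 [ 63.  93. 163.]
```

```bash
cat >> h.py <<'E'
def pose():
    o=bot.get_obs(); r=R.from_rotvec(o['eef_rot']); x=r.as_matrix()[:,0]
    return np.r_[o['tool_pos'],np.degrees(np.arctan2(x[1],x[0]))],r,o
def down(psi): 
    return R.from_euler('z',psi,degrees=True)*R.from_euler('x',180,degrees=True)
def go(*wps):
    p,r,o=pose(); print('at',p.round(4),'t',o['time_s'],'w',round(o['gripper_width'],4),'ff',round(o['finger_force'],1),'tilt',np.degrees(np.arccos(-r.as_matrix()[2,2])).round(2))
    c=p[:3]
    for w in wps:
        q=down(w[3]); d=r.inv().apply(np.array(w[:3])-c)/.15; t=np.degrees((r.inv()*q).as_rotvec())/90
        print(w,'->',d.round(3),t.round(3)); c=np.array(w[:3]); r=q
E
python3 - <<'E'
from h import *
for n in('top','scene'):
    s=snap(n);P=cloud(s)
    for z0,z1 in((.05,.1),(.1,.2)):
        m=(P[...,2]>z0)&(P[...,2]<z1)&(P[...,0]>.3)&(P[...,0]<.62)&(P[...,1]>-.4)&(P[...,1]<-.18)
        q=P[m]; print(n,z0,len(q),len(q) and np.percentile(q,[1,50,99],axis=0).round(3))
show(comps('top',zmin=.03,zmax=.06,box=(.34,.47,-.36,-.18)))
show(comps('scene',zmin=.032,zmax=.06,box=(.34,.48,-.36,-.18)))
go((.42,-.54,.23,0),(.45,-.42,.23,0),(.5,-.28,.23,0),(.52,-.14,.23,3),(.54,0,.23,3),(.548,.101,.2,3.5))
E
```

```text
top 0.05 108 [[ 0.507 -0.272  0.05 ]
 [ 0.562 -0.259  0.053]
 [ 0.618 -0.247  0.082]]
top 0.1 57 [[ 0.506 -0.265  0.106]
 [ 0.513 -0.255  0.154]
 [ 0.525 -0.251  0.176]]
scene 0.05 207 [[ 0.51  -0.27   0.05 ]
 [ 0.528 -0.255  0.054]
 [ 0.619 -0.243  0.099]]
scene 0.1 185 [[ 0.508 -0.262  0.102]
 [ 0.514 -0.252  0.137]
 [ 0.527 -0.247  0.171]]
px [383. 250.] 697 z44 xy 415 -269  size 96x65 ang -1.3 [143. 156. 172.]
px [417. 208.] 689 z41 xy 416 -266  size 98x68 ang 0.2 [152. 161. 179.]
at [ 0.2203 -0.6906  0.2311 17.6956] t 0.4 w 0.0853 ff 0.0 tilt 0.01
(0.42, -0.54, 0.23, 0) -> [ 1.573 -0.552  0.008] [-0.     0.     0.197]
(0.45, -0.42, 0.23, 0) -> [ 0.2 -0.8 -0. ] [0. 0. 0.]
(0.5, -0.28, 0.23, 0) -> [ 0.333 -0.933 -0.   ] [0. 0. 0.]
(0.52, -0.14, 0.23, 3) -> [ 0.133 -0.933 -0.   ] [ 0.     0.    -0.033]
(0.54, 0, 0.23, 3) -> [ 0.182 -0.925 -0.   ] [0. 0. 0.]
(0.548, 0.101, 0.2, 3.5) -> [ 0.088 -0.67   0.2  ] [-0.     0.    -0.006]
```

Request:
{"fn": "step_arm", "kwargs": {"motion": [[0.5,-0.2,0,0,0,0.1,0],[1,-0.4,0,0,0,0.197,0]], "force": 40}}

```text
time_s: 0.65
tool_pos: [0.317, -0.6108, 0.2311]
eef_rot: [3.141, -0.013, 0.0]
wrist_force: [1.5, 0.0, 0.6]
gripper_width: 0.0852
finger_force: 0.0
```

Request:
{"fn": "step_arm", "kwargs": {"motion": [[0.2,-0.3,0,0,0,0,0],[0.45,-0.65,0,0,0,0,0],[0.7,-1,0,0,0,0,0]]}}

```text
time_s: 1.02
tool_pos: [0.4206, -0.463, 0.2315]
eef_rot: [3.141, -0.001, 0.001]
wrist_force: [0.5, -0.2, 0.7]
gripper_width: 0.0851
finger_force: 0.0
```

Request:
{"fn": "step_arm", "kwargs": {"motion": [[0.1,-0.33,0,0,0,0,0],[0.2,-0.66,0,0,0,0,0],[0.3,-1,0,0,0,0,0]]}}

```text
time_s: 1.4
tool_pos: [0.4651, -0.313, 0.2315]
eef_rot: [3.141, -0.001, 0.001]
wrist_force: [0.8, -1.4, 0.5]
gripper_width: 0.0856
finger_force: 0.0
```

Request:
{"fn": "step_arm", "kwargs": {"motion": [[0.06,-0.33,0,0,0,0,0],[0.13,-0.66,0,0,0,0,0],[0.2,-1,0,0,0,0,0]]}}

```text
time_s: 1.78
tool_pos: [0.4951, -0.1631, 0.2315]
eef_rot: [3.141, -0.001, 0.001]
wrist_force: [1.2, 0.1, 0.1]
gripper_width: 0.0856
finger_force: 0.0
```

Request:
{"fn": "step_arm", "kwargs": {"motion": [[0.03,-0.33,0,0,0,0,0],[0.06,-0.66,0,0,0,0,0],[0.1,-1,0,0,0,0,0],[0.12,-1,0,0,0,-0.04,0],[0.12,-1,0,0,0,-0.04,0]]}}

```text
time_s: 2.4
tool_pos: [0.513, -0.0141, 0.2314]
eef_rot: [-3.14, -0.099, -0.0]
wrist_force: [-0.2, -0.2, -0.3]
gripper_width: 0.0858
finger_force: 0.0
```

```bash
python3 -c "
from h import *
go((.548,.101,.2,3.6),(.548,.101,.08,3.6),(.548,.101,.003,3.6))"
```

```text
at [ 0.513  -0.0141  0.2314  3.6157] t 2.4 w 0.0858 ff 0.0 tilt 0.02
(0.548, 0.101, 0.2, 3.6) -> [ 0.281 -0.751  0.209] [ 0. -0.  0.]
(0.548, 0.101, 0.08, 3.6) -> [ 0.  -0.   0.8] [0. 0. 0.]
(0.548, 0.101, 0.003, 3.6) -> [ 0.    -0.     0.513] [0. 0. 0.]
```

Request:
{"fn": "step_arm", "kwargs": {"motion": [[0.14,-0.37,0.1,0,0,0,0],[0.28,-0.75,0.2,0,0,0,0],[0.28,-0.75,0.2,0,0,0,0]]}}

```text
time_s: 2.78
tool_pos: [0.5481, 0.1045, 0.2001]
eef_rot: [-3.138, -0.104, 0.001]
wrist_force: [-0.2, -1.1, -0.2]
gripper_width: 0.0857
finger_force: 0.0
```

Request:
{"fn": "step_arm", "kwargs": {"motion": [[0,0,0.3,0,0,0,0],[0,0,0.6,0,0,0,0],[0,0,0.8,0,0,0,0]]}}

```text
time_s: 3.15
tool_pos: [0.5472, 0.0981, 0.0798]
eef_rot: [3.139, 0.092, -0.002]
wrist_force: [-0.2, 0.8, -0.0]
gripper_width: 0.0852
finger_force: 0.0
```

Request:
{"fn": "step_arm", "kwargs": {"motion": [[0,0,0.2,0,0,0,0],[0,0,0.4,0,0,0,0],[0,0,0.52,0,0,0,0],[0,0,0.52,0,0,0,0.6],[0,0,0.52,0,0,0,0.6],[0,0,0.52,0,0,0,0.6],[0,0,0.52,0,0,0,0.6],[0,0,0.52,0,0,0,0.6]]}}

```text
time_s: 4.15
tool_pos: [0.5482, 0.1003, 0.0041]
eef_rot: [-3.14, -0.098, -0.002]
wrist_force: [-0.6, -0.1, 7.8]
gripper_width: 0.0557
finger_force: 44.3
```

```bash
python3 -c "
from h import *
go((.548,.101,.14,3.6),(.53,-.02,.23,-.5),(.5,-.16,.23,-.5),(.415,-.268,.23,-.5))
s=snap('scene'); cv2.imwrite('pics/g1.png',s['image'][140:320,100:400,::-1].repeat(2,0).repeat(2,1))"
```

```text
at [0.5482 0.1003 0.0041 3.5592] t 4.15 w 0.0557 ff 44.3 tilt 0.07
(0.548, 0.101, 0.14, 3.6) -> [ 0.    -0.005 -0.906] [-0.    -0.001 -0.   ]
(0.53, -0.02, 0.23, -0.5) -> [-0.17   0.798 -0.6  ] [ 0.    -0.     0.046]
(0.5, -0.16, 0.23, -0.5) -> [-0.192  0.935  0.   ] [0. 0. 0.]
(0.415, -0.268, 0.23, -0.5) -> [-0.56   0.725  0.   ] [0. 0. 0.]
```

View pics/g1.png

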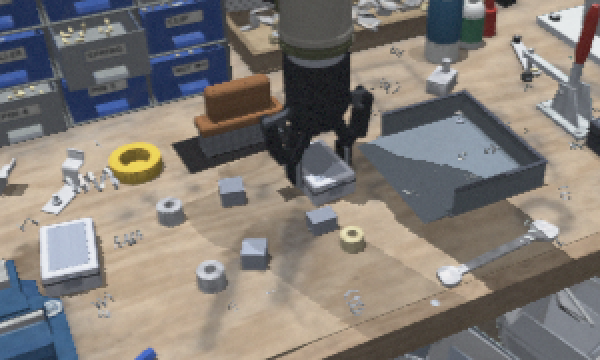

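The fingers hold the case across its width at (325,165) in the crop, and the pieces are undisturbed. I'll carry it over to the bottom case.

Request:
{"fn": "step_arm", "kwargs": {"motion": [[0,0,-0.2,0,0,0,0.6],[0,0,-0.5,0,0,0,0.6],[0,0,-0.9,0,0,0,0.6]]}}

```text
time_s: 4.58
tool_pos: [0.5469, 0.1002, 0.1389]
eef_rot: [3.14, 0.098, -0.004]
wrist_force: [2.2, 0.7, -1.6]
gripper_width: 0.0552
finger_force: 43.3
```

Request:
{"fn": "step_arm", "kwargs": {"motion": [[-0.05,0.2,-0.2,0,0,0.01,0.6],[-0.1,0.45,-0.4,0,0,0.03,0.6],[-0.17,0.8,-0.6,0,0,0.046,0.6]]}}

```text
time_s: 4.95
tool_pos: [0.5296, -0.0211, 0.2296]
eef_rot: [-3.141, 0.013, -0.001]
wrist_force: [1.0, -0.1, -1.9]
gripper_width: 0.0552
finger_force: 43.4
```

Request:
{"fn": "step_arm", "kwargs": {"motion": [[-0.06,0.3,0,0,0,0,0.6],[-0.13,0.6,0,0,0,0,0.6],[-0.2,0.93,0,0,0,0,0.6]]}}

```text
time_s: 5.32
tool_pos: [0.4978, -0.1613, 0.2286]
eef_rot: [-3.141, 0.015, -0.001]
wrist_force: [1.0, -0.1, -1.2]
gripper_width: 0.0554
finger_force: 43.5
```

Request:
{"fn": "step_arm", "kwargs": {"motion": [[-0.2,0.25,0,0,0,0,0.6],[-0.4,0.5,0,0,0,0,0.6],[-0.56,0.72,0,0,0,0,0.6],[-0.56,0.72,0,0,0,0,0.6],[-0.56,0.72,0,0,0,0,0.6]]}}

```text
time_s: 5.95
tool_pos: [0.4135, -0.267, 0.2284]
eef_rot: [-3.141, 0.016, -0.001]
wrist_force: [0.1, 1.0, -2.8]
gripper_width: 0.0552
finger_force: 43.4
```

```bash
python3 -c "
from h import *
go((.415,-.268,.1,-.6),(.415,-.268,.045,-.6))
show(comps('scene',zmin=.2,zmax=.27,box=(.3,.55,-.36,-.18)))
show(comps('scene',zmin=.032,zmax=.06,box=(.34,.48,-.36,-.18)))
"
```

```text
at [ 0.4135 -0.267   0.2284 -0.5769] t 5.95 w 0.0552 ff 43.4 tilt 0.03
(0.415, -0.268, 0.1, -0.6) -> [0.01  0.007 0.856] [-0. -0.  0.]
(0.415, -0.268, 0.045, -0.6) -> [ 0.    -0.     0.367] [0. 0. 0.]
px [437. 131.] 1016 z260 xy 409 -262  size 81x73 ang 63.4 [86. 88. 95.]
px [417. 208.] 685 z41 xy 417 -265  size 98x69 ang -0.8 [85. 89. 99.]
```

Request:
{"fn": "step_arm", "kwargs": {"motion": [[0.01,0,0.3,0,0,0,0.6],[0.01,0,0.6,0,0,0,0.6],[0.01,0,0.85,0,0,0,0.6]]}}

```text
time_s: 6.42
tool_pos: [0.4157, -0.2662, 0.0994]
eef_rot: [-3.141, 0.012, -0.0]
wrist_force: [-0.7, 0.1, -1.5]
gripper_width: 0.0554
finger_force: 43.4
```

Request:
{"fn": "step_arm", "kwargs": {"motion": [[0,0,0.15,0,0,0,0.6],[0,0,0.28,0,0,0,0.6],[0,0,0.34,0,0,0,0.6],[0,0,0.37,0,0,0,0.6],[0,0,0.37,0,0,0,0.6]]}}

```text
time_s: 7.05
tool_pos: [0.4151, -0.2673, 0.0455]
eef_rot: [3.141, -0.015, 0.0]
wrist_force: [0.2, 1.2, -1.7]
gripper_width: 0.0551
finger_force: 43.4
```

```bash
python3 -c "
from h import *
go((.415,-.268,.045,-.6)); print(bot.get_obs()['wrist_force'])
"
```

```text
at [ 0.4151 -0.2673  0.0455 -0.5515] t 7.05 w 0.0551 ff 43.4 tilt 0.02
(0.415, -0.268, 0.045, -0.6) -> [-0.001  0.005  0.003] [ 0.    -0.     0.001]
[ 0.21731074  1.21406374 -1.67280305]
```

Request:
{"fn": "step_arm", "kwargs": {"motion": [[0,0,0.01,0,0,0,0.6],[0,0,0.01,0,0,0,0.6],[0,0,0.01,0,0,0,0],[0,0,0.01,0,0,0,0],[0,0,0.01,0,0,0,0],[0,0,0.01,0,0,0,0]]}}

```text
time_s: 7.8
tool_pos: [0.4148, -0.2675, 0.0438]
eef_rot: [3.142, -0.016, 0.0]
wrist_force: [0.5, -1.1, 0.0]
gripper_width: 0.0853
finger_force: 0.0
```

Request:
{"fn": "step_arm", "kwargs": {"motion": [[0,0,-0.2,0,0,0,0],[0,0,-0.5,0,0,0,0],[0,0,-1,0,0,0,0]]}}

```text
time_s: 8.18
tool_pos: [0.4141, -0.267, 0.1818]
eef_rot: [-3.14, 0.016, 0.004]
wrist_force: [0.9, -0.4, -0.1]
gripper_width: 0.086
finger_force: 0.0
```

Request:
{"fn": "step_arm", "kwargs": {"motion": [[0.1,-0.2,-0.2,0,0,0,0],[0.3,-0.6,-0.2,0,0,0,0],[0.5,-0.95,-0.2,0,0,0,0]]}}

```text
time_s: 8.55
tool_pos: [0.4905, -0.1268, 0.2121]
eef_rot: [3.141, -0.018, 0.003]
wrist_force: [1.7, -0.0, 0.3]
gripper_width: 0.0851
finger_force: 0.0
```

Request:
{"fn": "step_arm", "kwargs": {"motion": [[0.1,-0.33,0,0,0,0,0],[0.2,-0.66,0,0,0,0,0],[0.28,-1,0,0,0,0,0],[0.28,-1,0,0,0,0.08,0]]}}

```text
time_s: 9.05
tool_pos: [0.5341, 0.0264, 0.211]
eef_rot: [-3.133, 0.206, -0.0]
wrist_force: [0.2, 0.7, -0.1]
gripper_width: 0.0854
finger_force: 0.0
```

```bash
python3 -c "
from h import *
s=snap('top'); show(comps(s=s,zmin=.06,zmax=.09,box=(.34,.49,-.36,-.18))); show(comps(s=s,zmin=.012,zmax=.04,box=(.4,.7,-.2,.45)))
s=snap('scene'); show(comps(s=s,zmin=.06,zmax=.09,box=(.34,.49,-.36,-.18)))
go((.531,.11,.23,-7.8),(.531,.26,.23,-7.8),(.531,.398,.15,-7.8),(.531,.398,.03,-7.8),(.531,.398,.004,-7.8))
"
```

```text
px [384. 248.] 551 z74 xy 414 -266  size 88x56 ang -0.5 [161. 173. 189.]
px [156. 167.] 22 z35 xy 691 438  size 16x14 ang 55.4 [182.5 188.  191. ]
px [203. 174.] 193 z22 xy 669 291  size 61x59 ang 1.1 [201. 170.  58.]
px [339. 174.] 135 z27 xy 665 -147  size 46x30 ang -55.0 [159. 164. 165.]
px [180. 173.] 54 z34 xy 676 361  size 21x18 ang 42.8 [159.5 162.5 161.5]
px [185. 179.] 13 z25 xy 653 348  size 19x5 ang 11.6 [148. 145. 142.]
px [251. 178.] 40 z38 xy 650 152  size 29x3 ang -89.9 [45.  37.5 33. ]
px [234. 179.] 17 z40 xy 649 190  size 35x1 ang 89.1 [40. 36. 33.]
px [331. 194.] 41 z38 xy 594 -118  size 45x9 ang 80.1 [61. 65. 70.]
px [337. 199.] 14 z38 xy 575 -137  size 16x4 ang -3.1 [71.  74.5 82. ]
px [229. 206.] 82 z25 xy 563 205  size 28x28 ang -13.4 [154.  164.5 178.5]
px [168. 216.] 517 z34 xy 530 397  size 86x56 ang -7.9 [162. 176. 193.]
px [206. 207.] 67 z25 xy 560 280  size 26x25 ang 43.1 [156. 157. 158.]
px [338. 218.] 51 z40 xy 514 -137  size 80x6 ang 0.1 [66. 70. 73.]
px [157. 244.] 152 z22 xy 441 430  size 79x22 ang 4.9 [38. 66. 97.]
px [253. 235.] 69 z23 xy 469 132  size 28x20 ang 89.7 [136. 148. 162.]
px [339. 239.] 31 z39 xy 450 -138  size 38x6 ang 2.7 [72. 73. 75.]
px [224. 242.] 74 z27 xy 450 221  size 25x24 ang 60.4 [160.5 173.  190. ]
px [207. 245.] 62 z25 xy 439 273  size 26x26 ang -5.5 [167. 173. 174.]
px [258. 248.] 48 z21 xy 427 115  size 25x22 ang -48.5 [191.5 185.5 145. ]
px [419. 198.] 562 z71 xy 415 -264  size 88x58 ang -1.2 [176.  187.  206.5]
at [ 0.5332  0.0227  0.211  -7.7436] t 9.15 w 0.0854 ff 0.0 tilt 0.04
(0.531, 0.11, 0.23, -7.8) -> [-0.093 -0.575 -0.127] [0.    0.    0.001]
(0.531, 0.26, 0.23, -7.8) -> [-0.136 -0.991 -0.   ] [0. 0. 0.]
(0.531, 0.398, 0.15, -7.8) -> [-0.125 -0.911  0.533] [0. 0. 0.]
(0.531, 0.398, 0.03, -7.8) -> [ 0.  -0.   0.8] [0. 0. 0.]
(0.531, 0.398, 0.004, -7.8) -> [ 0.    -0.     0.173] [0. 0. 0.]
```

Request:
{"fn": "step_arm", "kwargs": {"motion": [[-0.04,-0.3,-0.05,0,0,0,0],[-0.09,-0.58,-0.1,0,0,0,0]]}}

```text
time_s: 9.4
tool_pos: [0.5318, 0.1095, 0.2264]
eef_rot: [3.134, -0.212, -0.0]
wrist_force: [1.0, 0.5, 0.2]
gripper_width: 0.0857
finger_force: 0.0
```

Request:
{"fn": "step_arm", "kwargs": {"motion": [[-0.05,-0.33,0,0,0,0,0],[-0.09,-0.66,0,0,0,0,0],[-0.14,-1,0,0,0,0,0]]}}

```text
time_s: 9.78
tool_pos: [0.5316, 0.2613, 0.2263]
eef_rot: [3.134, -0.212, 0.0]
wrist_force: [0.1, -0.0, 0.1]
gripper_width: 0.0856
finger_force: 0.0
```

Request:
{"fn": "step_arm", "kwargs": {"motion": [[-0.04,-0.3,0.15,0,0,0,0],[-0.08,-0.6,0.3,0,0,0,0],[-0.12,-0.9,0.5,0,0,0,0],[-0.12,-0.9,0.5,0,0,0,0],[-0.12,-0.9,0.5,0,0,0,0]]}}

```text
time_s: 10.4
tool_pos: [0.5321, 0.3958, 0.151]
eef_rot: [3.133, -0.212, -0.0]
wrist_force: [0.5, -0.7, -0.5]
gripper_width: 0.0854
finger_force: 0.0
```

```bash
python3 -c "
from h import *
go((.531,.398,.06,-7.8),(.531,.398,.004,-7.8))
"
```

```text
at [ 0.5321  0.3958  0.151  -7.7538] t 10.4 w 0.0854 ff 0.0 tilt 0.08
(0.531, 0.398, 0.06, -7.8) -> [-0.009 -0.014  0.607] [0.001 0.    0.001]
(0.531, 0.398, 0.004, -7.8) -> [ 0.    -0.     0.373] [0. 0. 0.]
```

Request:
{"fn": "step_arm", "kwargs": {"motion": [[-0.01,-0.01,0.3,0,0,0,0],[-0.01,-0.01,0.6,0,0,0,0],[-0.01,-0.01,0.8,0,0,0,0],[-0.01,-0.01,0.98,0,0,0,0],[-0.01,-0.01,0.98,0,0,0,0.6],[-0.01,-0.01,0.98,0,0,0,0.6],[-0.01,-0.01,0.98,0,0,0,0.6],[-0.01,-0.01,0.98,0,0,0,0.6],[-0.01,-0.01,0.98,0,0,0,0.6]]}}

```text
time_s: 11.52
tool_pos: [0.5313, 0.3991, 0.0058]
eef_rot: [-3.133, 0.213, -0.002]
wrist_force: [0.6, -1.5, 8.2]
gripper_width: 0.0554
finger_force: 45.0
```

Request:
{"fn": "step_arm", "kwargs": {"motion": [[0,0,-0.2,0,0,0,0.6],[0,0,-0.5,0,0,0,0.6],[0,0,-0.9,0,0,0,0.6]]}}

```text
time_s: 11.9
tool_pos: [0.5297, 0.3986, 0.1399]
eef_rot: [3.133, -0.212, -0.003]
wrist_force: [1.4, 1.6, -1.4]
gripper_width: 0.0548
finger_force: 43.8
```

Request:
{"fn": "step_arm", "kwargs": {"motion": [[0.03,0.25,-0.2,0,0,0,0.6],[0.08,0.6,-0.4,0,0,-0.04,0.6],[0.12,0.92,-0.6,0,0,-0.08,0.6],[0.12,0.92,-0.6,0,0,-0.08,0.6]]}}

```text
time_s: 12.4
tool_pos: [0.5311, 0.2555, 0.2323]
eef_rot: [-3.141, 0.024, -0.006]
wrist_force: [0.0, 0.6, -2.7]
gripper_width: 0.055
finger_force: 43.9
```

```bash
python3 -c "
from h import *
go((.531,.11,.23,-.6),(.53,-.03,.23,-.6),(.49,-.15,.23,-.6),(.415,-.268,.23,-.6),(.415,-.268,.12,-.6),(.415,-.268,.074,-.6))
"
```

```text
at [ 0.5311  0.2555  0.2323 -0.8807] t 12.4 w 0.055 ff 43.9 tilt 0.23
(0.531, 0.11, 0.23, -0.6) -> [0.015 0.97  0.015] [-0.    -0.003 -0.003]
(0.53, -0.03, 0.23, -0.6) -> [0.003 0.933 0.   ] [0. 0. 0.]
(0.49, -0.15, 0.23, -0.6) -> [-0.258  0.803  0.   ] [0. 0. 0.]
(0.415, -0.268, 0.23, -0.6) -> [-0.492  0.792  0.   ] [0. 0. 0.]
(0.415, -0.268, 0.12, -0.6) -> [ 0.    -0.     0.733] [0. 0. 0.]
(0.415, -0.268, 0.074, -0.6) -> [ 0.    -0.     0.307] [0. 0. 0.]
```

Request:
{"fn": "step_arm", "kwargs": {"motion": [[0,0.3,0,0,0,0,0.6],[0.01,0.63,0,0,0,0,0.6],[0.015,0.97,0,0,0,0,0.6]]}}

```text
time_s: 12.78
tool_pos: [0.5302, 0.114, 0.2292]
eef_rot: [-3.141, 0.014, -0.0]
wrist_force: [0.9, -0.5, -1.6]
gripper_width: 0.055
finger_force: 43.9
```

Request:
{"fn": "step_arm", "kwargs": {"motion": [[0,0.3,0,0,0,0,0.6],[0,0.6,0,0,0,0,0.6],[0,0.93,0,0,0,0,0.6]]}}

```text
time_s: 13.15
tool_pos: [0.5291, -0.0254, 0.2292]
eef_rot: [-3.141, 0.014, -0.0]
wrist_force: [1.3, 0.1, -0.6]
gripper_width: 0.055
finger_force: 43.9
```

Request:
{"fn": "step_arm", "kwargs": {"motion": [[-0.08,0.27,0,0,0,0,0.6],[-0.17,0.54,0,0,0,0,0.6],[-0.26,0.8,0,0,0,0,0.6]]}}

```text
time_s: 13.52
tool_pos: [0.4886, -0.1453, 0.2292]
eef_rot: [-3.141, 0.015, -0.0]
wrist_force: [0.5, -0.4, -1.7]
gripper_width: 0.055
finger_force: 43.9
```

Request:
{"fn": "step_arm", "kwargs": {"motion": [[-0.17,0.27,0,0,0,0,0.6],[-0.34,0.54,0,0,0,0,0.6],[-0.49,0.79,0,0,0,0,0.6],[-0.49,0.79,0.3,0,0,0,0.6],[-0.49,0.79,0.6,0,0,0,0.6],[-0.49,0.79,0.6,0,0,0,0.6]]}}

```text
time_s: 14.28
tool_pos: [0.413, -0.2611, 0.1371]
eef_rot: [-3.139, 0.015, 0.008]
wrist_force: [-0.2, -0.2, -1.2]
gripper_width: 0.0552
finger_force: 43.8
```

```bash
python3 -c "
from h import *
go((.415,-.268,.076,-.6),(.415,-.268,.075,-.6))
s=snap('scene'); cv2.imwrite('pics/g2.png',s['image'][80:290,330:530,::-1].repeat(2,0).repeat(2,1))"
```

```text
at [ 0.413  -0.2611  0.1371 -0.5424] t 14.275 w 0.0552 ff 43.8 tilt 0.33
(0.415, -0.268, 0.076, -0.6) -> [0.016 0.047 0.407] [-0.002  0.003  0.001]
(0.415, -0.268, 0.075, -0.6) -> [ 0.    -0.     0.007] [0. 0. 0.]
```

View pics/g2.png

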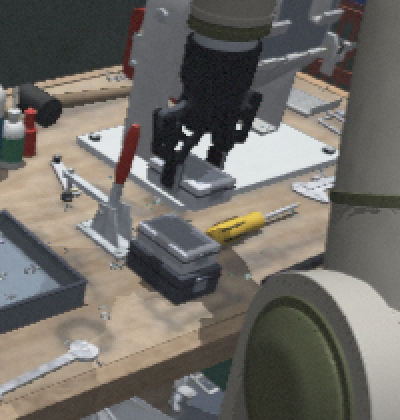

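The second case is held level above the stack at (195,180), and the first sits squarely on the dark case at (178,245).

Request:
{"fn": "step_arm", "kwargs": {"motion": [[0.015,0.04,0.15,0,0,0,0.6],[0.015,0.04,0.28,0,0,0,0.6],[0.015,0.04,0.36,0,0,0,0.6],[0.015,0.04,0.4,0,0,0,0.6],[0.015,0.04,0.4,0,0,0,0.6]]}}

```text
time_s: 14.95
tool_pos: [0.4166, -0.2685, 0.0796]
eef_rot: [3.141, -0.015, 0.0]
wrist_force: [-0.5, 0.5, -1.7]
gripper_width: 0.0551
finger_force: 44.0
```

```bash
python3 -c "
from h import *
go((.415,-.268,.075,-.6)); print(bot.get_obs()['wrist_force'])"
```

```text
at [ 0.4166 -0.2685  0.0796 -0.5621] t 14.95 w 0.0551 ff 44.0 tilt 0.02
(0.415, -0.268, 0.075, -0.6) -> [-0.011 -0.003  0.031] [ 0. -0.  0.]
[-0.50201502  0.48723761 -1.71758587]
```

Request:
{"fn": "step_arm", "kwargs": {"motion": [[-0.01,-0.003,0.027,0,0,0,0.6],[-0.01,-0.003,0.03,0,0,0,0.6],[-0.01,-0.003,0.03,0,0,0,0.6],[-0.01,-0.003,0.03,0,0,0,0],[-0.01,-0.003,0.03,0,0,0,0],[-0.01,-0.003,0.03,0,0,0,0],[-0.01,-0.003,0.03,0,0,0,0]]}}

```text
time_s: 15.82
tool_pos: [0.4148, -0.2681, 0.0747]
eef_rot: [-3.142, 0.016, 0.0]
wrist_force: [0.2, -0.2, -0.5]
gripper_width: 0.0855
finger_force: 0.0
```

Request:
{"fn": "step_arm", "kwargs": {"motion": [[0,0,-0.2,0,0,0,0],[0,0,-0.5,0,0,0,0],[0,0,-1,0,0,0,0]]}}

```text
time_s: 16.2
tool_pos: [0.4141, -0.2676, 0.2127]
eef_rot: [-3.14, 0.016, 0.004]
wrist_force: [0.9, -0.1, 0.9]
gripper_width: 0.0852
finger_force: 0.0
```

Request:
{"fn": "step_arm", "kwargs": {"motion": [[0.1,-0.2,0,0,0,0,0],[0.3,-0.6,0,0,0,0,0],[0.5,-0.95,0,0,0,0,0]]}}

```text
time_s: 16.58
tool_pos: [0.4904, -0.1273, 0.2126]
eef_rot: [3.141, -0.018, 0.001]
wrist_force: [0.2, -0.4, -0.2]
gripper_width: 0.0854
finger_force: 0.0
```

Request:
{"fn": "step_arm", "kwargs": {"motion": [[0.15,-0.3,0,0,0,-0.12,0],[0.3,-0.6,0,0,0,-0.24,0],[0.5,-0.95,0,0,0,-0.36,0],[0.5,-0.95,0,0,0,-0.47,0],[0.5,-0.95,0,0,0,-0.58,0],[0.5,-0.95,0,0,0,-0.7,0],[0.5,-0.95,0,0,0,-0.8,0],[0.5,-0.95,0,0,0,-0.9,0],[0.5,-0.95,0,0,0,-1,0],[0.5,-0.95,0,0,0,-1,0]]}}

```text
time_s: 17.82
tool_pos: [0.5662, 0.013, 0.212]
eef_rot: [-2.234, -2.208, 0.0]
wrist_force: [0.2, 0.1, 0.2]
gripper_width: 0.0853
finger_force: 0.0
```

```bash
python3 -c "
from h import *
for n in('top','scene'):
  s=snap(n); show(comps(s=s,zmin=.085,zmax=.12,box=(.34,.47,-.36,-.18)))
  show(comps(s=s,zmin=.06,zmax=.11,box=(.6,.72,.08,.23)))
  P=cloud(s); im=s['image'].astype(int)
  m=(im.max(-1)<45)&(abs(P[...,2])<.008)&(P[...,0]>.6)&(P[...,0]<.73)&(P[...,1]>.05)&(P[...,1]<.26)
  print('mat',m.sum(),np.percentile(P[m],[1,50,99],axis=0).round(3))
go((.665,.155,.2,89),(.665,.155,.1,89),(.665,.155,.05,89))
"
```

```text
px [244. 169.] 254 z93 xy 665 154  size 77x23 ang -89.3 [111.   76.   47.5]
mat 285 [[ 0.636  0.091 -0.005]
 [ 0.649  0.176  0.003]
 [ 0.702  0.232  0.008]]
px [421. 188.] 644 z100 xy 416 -265  size 89x57 ang -0.2 [175. 185. 205.]
px [218. 187.] 480 z91 xy 666 158  size 81x23 ang -89.4 [72. 54. 41.]
mat 152 [[ 0.637  0.091 -0.   ]
 [ 0.652  0.142  0.002]
 [ 0.693  0.234  0.005]]
at [5.66300e-01 1.30000e-02 2.12100e-01 8.92013e+01] t 17.925 w 0.0853 ff 0.0 tilt 0.02
(0.665, 0.155, 0.2, 89) -> [0.956 0.645 0.08 ] [-0.    -0.     0.002]
(0.665, 0.155, 0.1, 89) -> [ 0.    -0.     0.667] [0. 0. 0.]
(0.665, 0.155, 0.05, 89) -> [ 0.    -0.     0.333] [0. 0. 0.]
```

Request:
{"fn": "step_arm", "kwargs": {"motion": [[0.33,0.22,0.03,0,0,-0.015,0],[0.66,0.44,0.06,0,0,-0.015,0],[0.96,0.65,0.08,0,0,-0.015,0],[0.96,0.65,0.3,0,0,-0.015,0],[0.96,0.65,0.6,0,0,-0.015,0],[0.96,0.65,0.6,0,0,-0.015,0]], "force": 70}}

```text
time_s: 18.68
tool_pos: [0.6632, 0.1558, 0.1191]
eef_rot: [-2.206, -2.233, 0.009]
wrist_force: [-0.6, -0.4, 1.3]
gripper_width: 0.0852
finger_force: 0.0
```

```bash
python3 -c "
from h import *
go((.6655,.156,.051,90.3))
"
```

```text
at [ 0.6632  0.1558  0.1191 90.6933] t 18.675 w 0.0852 ff 0.0 tilt 0.37
(0.6655, 0.156, 0.051, 90.3) -> [0.002 0.018 0.454] [-0.004  0.001  0.004]
```

Request:
{"fn": "step_arm", "kwargs": {"motion": [[0,0.01,0.2,0,0,0,0],[0,0.01,0.35,0,0,0,0],[0,0.01,0.45,0,0,0,0],[0,0.01,0.45,0,0,0,0],[0,0.01,0.45,0,0,0,0.95],[0,0.01,0.45,0,0,0,0.95],[0,0.01,0.45,0,0,0,0.95],[0,0.01,0.45,0,0,0,0.95],[0,0.01,0.45,0,0,0,0.95],[0,0.01,0.45,0,0,0,0.95]]}}

```text
time_s: 19.92
tool_pos: [0.6671, 0.1563, 0.0553]
eef_rot: [2.206, 2.236, 0.001]
wrist_force: [-0.7, -0.6, 5.3]
gripper_width: 0.0233
finger_force: 68.6
```

```bash
python3 -c "
from h import *
go((.6655,.156,.15,90.3)); print(bot.get_obs()['wrist_force'])
"
```

```text
at [6.67100e-01 1.56300e-01 5.53000e-02 9.07687e+01] t 19.925 w 0.0233 ff 68.6 tilt 0.03
(0.6655, 0.156, 0.15, 90.3) -> [-0.002 -0.01  -0.631] [0.    0.    0.005]
[-0.71362491 -0.55323901  5.31810296]
```

Request:
{"fn": "step_arm", "kwargs": {"motion": [[0,0,-0.2,0,0,0,0.95],[0,0,-0.45,0,0,0,0.95],[0,0,-0.77,0,0,0,0.95],[0,0,-0.77,0,0,0,0.95]]}}

```text
time_s: 20.42
tool_pos: [0.6687, 0.157, 0.1739]
eef_rot: [2.205, 2.234, 0.008]
wrist_force: [0.3, 0.3, -2.1]
gripper_width: 0.0229
finger_force: 69.4
```

Request:
{"fn": "step_arm", "kwargs": {"motion": [[0,-0.2,0,0,0,-0.11,0.95],[0,-0.4,0,0,0,-0.22,0.95],[0,-0.6,0,0,0,-0.33,0.95],[0,-0.8,0,0,0,-0.44,0.95],[0,-0.9,0,0,0,-0.55,0.95],[0,-0.9,0,0,0,-0.66,0.95],[0,-0.9,0,0,0,-0.77,0.95],[0,-0.9,0,0,0,-0.88,0.95],[0,-0.9,0,0,0,-0.99,0.95],[0,-0.9,0,0,0,-0.99,0.95]]}}

```text
time_s: 21.68
tool_pos: [0.5312, 0.154, 0.1691]
eef_rot: [-0.006, -3.139, -0.0]
wrist_force: [-0.3, -0.6, -0.8]
gripper_width: 0.023
finger_force: 69.4
```

```bash
python3 -c "
from h import *
go((.44,.178,.15,180),(.44,.178,.0575,180))
s=snap('scene');save(s,'b1.png');show(comps(s=s,box=(.4,.6,-.2,.33),zmax=.04))
show(comps('top',box=(.4,.6,.05,.33),zmax=.04))
"
```

```text
at [5.312000e-01 1.540000e-01 1.691000e-01 1.797962e+02] t 21.675 w 0.023 ff 69.4 tilt 0.13
(0.44, 0.178, 0.15, 180) -> [0.609 0.158 0.128] [ 0.    -0.001 -0.002]
(0.44, 0.178, 0.0575, 180) -> [ 0.    -0.     0.617] [0. 0. 0.]
px [337. 212.] 1355 z37 xy 509 -73  size 182x131 ang 0.5 [59. 64. 69.]
px [215. 234.] 142 z23 xy 564 208  size 32x28 ang -9.4 [153.  160.5 174. ]
px [184. 244.] 135 z23 xy 562 284  size 29x27 ang 5.8 [144. 146. 147.]
px [260. 249.] 142 z21 xy 471 135  size 31x24 ang 88.5 [126.  131.5 139. ]
px [275. 258.] 113 z19 xy 429 118  size 28x24 ang -26.1 [204. 193. 162.]
px [227. 265.] 171 z25 xy 451 224  size 27x26 ang -26.7 [173. 178. 190.]
px [205. 277.] 174 z22 xy 440 276  size 29x27 ang 32.7 [149.  150.5 154. ]
px [206. 208.] 68 z23 xy 559 280  size 28x27 ang 45.1 [164.5 165.  165. ]
px [229. 209.] 36 z24 xy 554 207  size 28x11 ang 77.7 [127.  139.  153.5]
px [252. 235.] 71 z23 xy 469 132  size 28x20 ang -89.7 [159. 173. 190.]
px [224. 242.] 76 z28 xy 449 221  size 26x24 ang 63.8 [169.  181.  198.5]
px [208. 245.] 68 z25 xy 440 272  size 28x26 ang 45.9 [175.5 178.5 181. ]
px [258. 248.] 51 z21 xy 428 116  size 25x24 ang 42.2 [204. 200. 177.]
```

View pics/b1.png

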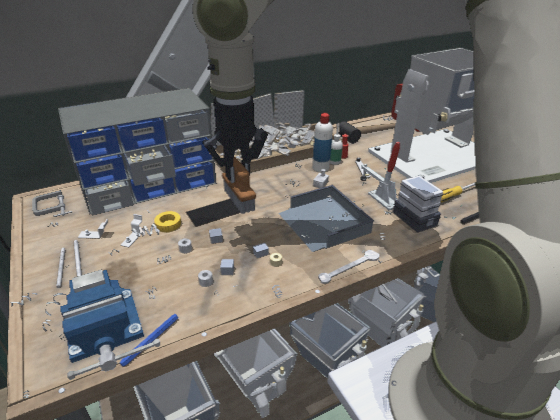

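The brush is held upright at (238,185) and turned crosswise. The six pieces are unchanged, and the two-case stack stands at (418,200).

Request:
{"fn": "step_arm", "kwargs": {"motion": [[0.3,0.08,0,0,0,0,0.95],[0.61,0.16,0.1,0,0,0,0.95],[0.61,0.16,0.3,0,0,0,0.95],[0.61,0.16,0.4,0,0,0,0.95],[0.61,0.16,0.4,0,0,0,0.95]]}}

```text
time_s: 22.4
tool_pos: [0.4398, 0.1787, 0.1096]
eef_rot: [-0.006, -3.14, 0.001]
wrist_force: [-0.2, -0.2, -1.1]
gripper_width: 0.023
finger_force: 69.4
```

```bash
python3 -c "
from h import *
go((.44,.178,.0575,180),(.445,.15,.0575,190),(.46,.1,.0575,195),(.475,.05,.0575,195),(.49,0,.0575,190),(.497,-.032,.0575,180))
"
```

```text
at [4.398000e-01 1.787000e-01 1.096000e-01 1.797868e+02] t 22.4 w 0.023 ff 69.4 tilt 0.11
(0.44, 0.178, 0.0575, 180) -> [-0.002 -0.004  0.347] [-0.001 -0.001 -0.002]
(0.445, 0.15, 0.0575, 190) -> [-0.033 -0.187 -0.   ] [ 0.     0.    -0.111]
(0.46, 0.1, 0.0575, 195) -> [-0.041 -0.346 -0.   ] [ 0.     0.    -0.056]
(0.475, 0.05, 0.0575, 195) -> [-0.01  -0.348 -0.   ] [0. 0. 0.]
(0.49, 0, 0.0575, 190) -> [-0.01  -0.348 -0.   ] [-0.    -0.     0.056]
(0.497, -0.032, 0.0575, 180) -> [-0.009 -0.218 -0.   ] [-0.    -0.     0.111]
```

Request:
{"fn": "step_arm", "kwargs": {"motion": [[0,0,0.15,0,0,0,0.95],[0,0,0.28,0,0,0,0.95],[0,0,0.345,0,0,0,0.95],[0,0,0.345,0,0,0,0.95]]}}

```text
time_s: 22.9
tool_pos: [0.4404, 0.1788, 0.0586]
eef_rot: [-0.004, -3.141, 0.0]
wrist_force: [0.0, 0.3, -2.6]
gripper_width: 0.0228
finger_force: 69.5
```

Request:
{"fn": "step_arm", "kwargs": {"motion": [[0,-0.1,0,0,0,-0.04,0.95],[-0.02,-0.22,0,0,0,-0.1,0.95],[-0.06,-0.35,0,0,0,-0.15,0.95],[-0.1,-0.48,0,0,0,-0.17,0.95],[-0.14,-0.61,0,0,0,-0.17,0.95],[-0.18,-0.74,0,0,0,-0.17,0.95],[-0.22,-0.87,0,0,0,-0.17,0.95],[-0.26,-1,0,0,0,-0.17,0.95],[-0.26,-1,0,0,0,-0.17,0.95]]}}

```text
time_s: 24.02
tool_pos: [0.4797, 0.027, 0.0592]
eef_rot: [-0.409, 3.114, -0.001]
wrist_force: [-0.6, 0.7, -2.3]
gripper_width: 0.0229
finger_force: 69.6
```

```bash
python3 -c "
from h import *
go((.494,-.035,.0575,183)); print(bot.get_obs()['wrist_force'])
s=snap('scene');cv2.imwrite('pics/b2.png',s['image'][170:320,150:400,::-1].repeat(2,0).repeat(2,1));show(comps(s=s,box=(.4,.6,-.2,.33),zmax=.04))
show(comps('top',box=(.4,.6,-.05,.33),zmax=.04))
"
```

```text
at [ 4.797000e-01  2.700000e-02  5.920000e-02 -1.650341e+02] t 24.025 w 0.0229 ff 69.6 tilt 0.07
(0.494, -0.035, 0.0575, 183) -> [ 0.015 -0.424  0.011] [-0.001  0.001  0.133]
[-0.58893625  0.66448334 -2.29121742]
px [346. 216.] 1073 z37 xy 508 -73  size 180x128 ang 0.2 [57. 61. 67.]
px [300. 235.] 403 z35 xy 471 42  size 109x29 ang 31.0 [64. 66. 71.]
px [215. 234.] 143 z23 xy 565 209  size 31x27 ang -11.6 [175. 183. 199.]
px [184. 244.] 138 z23 xy 561 284  size 28x27 ang 7.4 [138.5 140.5 142.5]
px [227. 265.] 177 z25 xy 451 224  size 28x26 ang -27.2 [170. 175. 189.]
px [204. 277.] 167 z22 xy 441 276  size 29x28 ang -10.0 [155. 155. 162.]
px [229. 206.] 86 z25 xy 563 205  size 28x27 ang -15.3 [164.  174.  188.5]
px [206. 207.] 69 z24 xy 559 281  size 28x27 ang 42.6 [166. 167. 167.]
px [298. 236.] 57 z24 xy 465 -11  size 25x24 ang 41.4 [86. 84. 65.]
px [224. 242.] 77 z27 xy 449 221  size 26x25 ang 62.2 [170. 183. 200.]
px [207. 245.] 69 z24 xy 439 273  size 26x25 ang 87.5 [177. 181. 183.]
px [304. 249.] 33 z38 xy 421 -29  size 34x3 ang 89.2 [51. 53. 59.]
```

View pics/b2.png

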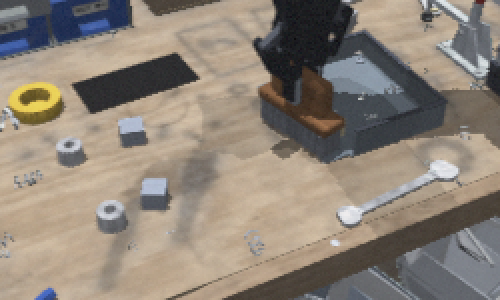

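Both pieces went ahead of the brush, which is at (303,115) in the crop at the pan mouth, and the bush is already on the ramp. I'll straighten the brush and push in.

Request:
{"fn": "step_arm", "kwargs": {"motion": [[-0.05,-0.06,0,0,0,0.04,0.95],[-0.05,-0.13,0,0,0,0.09,0.95],[-0.04,-0.23,0,0,0,0.13,0.95],[-0.02,-0.34,0,0,0,0.16,0.95],[-0.01,-0.44,0,0,0,0.16,0.95],[-0.01,-0.44,0,0,0,0.16,0.95]]}}

```text
time_s: 24.88
tool_pos: [0.4976, -0.0367, 0.0583]
eef_rot: [0.018, -3.141, 0.001]
wrist_force: [-0.0, 0.7, -2.3]
gripper_width: 0.0231
finger_force: 69.5
```

```bash
python3 -c "
from h import *
print(bot.get_obs()['wrist_force'])
go((.495,.02,.07,180),(.495,.02,.15,180),(.46,.15,.15,180),(.45,.29,.15,180),(.445,.32,.15,185),(.445,.32,.058,185))
"
```

```text
[-0.02381962  0.73592666 -2.29176421]
at [ 4.976000e-01 -3.670000e-02  5.830000e-02 -1.793509e+02] t 24.875 w 0.0231 ff 69.5 tilt 0.06
(0.495, 0.02, 0.07, 180) -> [ 0.013  0.378 -0.078] [-0.001 -0.     0.007]
(0.495, 0.02, 0.15, 180) -> [ 0.     0.    -0.533] [0. 0. 0.]
(0.46, 0.15, 0.15, 180) -> [0.233 0.867 0.   ] [0. 0. 0.]
(0.45, 0.29, 0.15, 180) -> [0.067 0.933 0.   ] [0. 0. 0.]
(0.445, 0.32, 0.15, 185) -> [0.033 0.2   0.   ] [ 0.     0.    -0.056]
(0.445, 0.32, 0.058, 185) -> [ 0.    -0.     0.613] [0. 0. 0.]
```

Request:
{"fn": "step_arm", "kwargs": {"motion": [[0,0.1,-0.1,0,0,0,0.95],[0.01,0.2,-0.35,0,0,0,0.95],[0.01,0.38,-0.6,0,0,0,0.95]]}}

```text
time_s: 25.25
tool_pos: [0.4948, 0.0223, 0.1492]
eef_rot: [0.02, -3.14, 0.0]
wrist_force: [1.2, 0.6, -1.3]
gripper_width: 0.0231
finger_force: 69.6
```

Request:
{"fn": "step_arm", "kwargs": {"motion": [[0.08,0.3,0,0,0,0,0.95],[0.16,0.6,0,0,0,0,0.95],[0.24,0.87,0,0,0,0,0.95]]}}

```text
time_s: 25.62
tool_pos: [0.4571, 0.1539, 0.1487]
eef_rot: [-0.023, 3.141, 0.001]
wrist_force: [0.3, 0.6, -1.7]
gripper_width: 0.0234
finger_force: 69.6
```

Request:
{"fn": "step_arm", "kwargs": {"motion": [[0.02,0.3,0,0,0,-0.02,0.95],[0.04,0.6,0,0,0,-0.04,0.95],[0.07,0.95,0,0,0,-0.06,0.95],[0.07,0.95,0,0,0,-0.06,0.95],[0.07,0.95,0,0,0,-0.06,0.95]]}}

```text
time_s: 26.25
tool_pos: [0.4448, 0.2942, 0.1482]
eef_rot: [0.171, -3.136, 0.002]
wrist_force: [0.7, -0.9, -2.7]
gripper_width: 0.0232
finger_force: 69.7
```

```bash
python3 -c "
from h import *
go((.445,.322,.12,185),(.445,.322,.058,185))
s=snap('scene');show(comps(s=s,box=(.4,.6,-.2,.33),zmax=.032,zmin=.01))
P=cloud(s); m=(P[...,2]>.012)&(P[...,2]<.032)&(abs(P[...,0]-.509)<.078)&(P[...,1]<.05)&(P[...,1]>-.128)
n,l,st,c=cv2.connectedComponentsWithStats(m.astype(np.uint8))
for i in range(1,n):
  if st[i,4]>10: print('pan',st[i,4],P[l==i].mean(0).round(3),P[l==i].min(0).round(3),P[l==i].max(0).round(3))
"
```

```text
at [ 4.448000e-01  2.942000e-01  1.482000e-01 -1.737642e+02] t 26.25 w 0.0232 ff 69.7 tilt 0.08
(0.445, 0.322, 0.12, 185) -> [-0.022  0.184  0.188] [-0.001 -0.001  0.014]
(0.445, 0.322, 0.058, 185) -> [ 0.    -0.     0.413] [0. 0. 0.]
px [329. 201.] 562 z30 xy 546 -110  size 206x100 ang 37.0 [62. 67. 72.]
px [325. 212.] 114 z23 xy 521 -68  size 35x25 ang -84.3 [157. 165. 183.]
px [336. 224.] 94 z21 xy 471 -66  size 27x24 ang 9.8 [191. 180. 147.]
px [349. 233.] 321 z30 xy 421 -71  size 126x5 ang -89.5 [62. 67. 72.]
px [215. 234.] 131 z23 xy 565 208  size 31x28 ang -11.9 [184. 192. 212.]
px [227. 265.] 168 z25 xy 452 223  size 27x26 ang -26.9 [ 91.  95. 104.]
px [205. 276.] 156 z22 xy 440 276  size 28x28 ang -74.3 [110.5 111.5 116. ]
pan 107 [ 0.52  -0.065  0.02 ] [ 0.509 -0.085  0.012] [ 0.535 -0.051  0.025]
pan 84 [ 0.469 -0.065  0.018] [ 0.457 -0.078  0.012] [ 0.484 -0.053  0.023]
```

Request:
{"fn": "step_arm", "kwargs": {"motion": [[-0.02,0.1,0.05,0,0,0,0.95],[-0.02,0.2,0.2,0,0,0,0.95],[-0.02,0.205,0.4,0,0,0,0.95],[-0.02,0.205,0.55,0,0,0,0.95],[-0.02,0.205,0.595,0,0,0,0.95],[-0.02,0.205,0.595,0,0,0,0.95]]}}

```text
time_s: 27.05
tool_pos: [0.445, 0.3256, 0.0591]
eef_rot: [0.169, -3.137, 0.0]
wrist_force: [-0.7, -0.2, -1.7]
gripper_width: 0.0236
finger_force: 69.7
```

Request:
{"fn": "step_arm", "kwargs": {"motion": [[0,-0.12,0,0,0,0,0.95],[0,-0.24,0,0,0,0,0.95],[-0.01,-0.37,0,0,0,0,0.95],[-0.01,-0.5,0,0,0,0,0.95],[-0.02,-0.62,0,0,0,0,0.95],[-0.02,-0.75,0,0,0,0,0.95],[-0.03,-0.87,0,0,0,0,0.95],[-0.03,-1,0,0,0,0,0.95]]}}

```text
time_s: 28.05
tool_pos: [0.4658, 0.1757, 0.0592]
eef_rot: [0.169, -3.137, -0.0]
wrist_force: [-0.3, 1.3, -1.6]
gripper_width: 0.0232
finger_force: 69.7
```

Request:
{"fn": "step_arm", "kwargs": {"motion": [[0,-0.12,0,0,0,0,0.95],[0,-0.24,0,0,0,0,0.95],[-0.01,-0.37,0,0,0,0,0.95],[-0.01,-0.5,0,0,0,0,0.95],[-0.02,-0.62,0,0,0,0,0.95],[-0.02,-0.75,0,0,0,0,0.95],[-0.03,-0.85,0,0,0,0,0.95],[-0.03,-0.95,0,0,0,0,0.95]]}}

```text
time_s: 29.05
tool_pos: [0.4857, 0.0349, 0.0593]
eef_rot: [-0.169, 3.137, 0.001]
wrist_force: [0.5, 1.4, -2.0]
gripper_width: 0.0231
finger_force: 69.8
```

```bash
python3 -c "
from h import *
print(bot.get_obs()['wrist_force'])
go((.495,0,.058,182),(.498,-.035,.058,180))
s=snap('scene');cv2.imwrite('pics/b3.png',s['image'][170:320,150:400,::-1].repeat(2,0).repeat(2,1))
show(comps('top',box=(.4,.6,-.09,.33),zmax=.036))
"
```

```text
[ 0.49333798  1.35136978 -1.98749156]
at [ 4.857000e-01  3.490000e-02  5.930000e-02 -1.738271e+02] t 29.05 w 0.0231 ff 69.8 tilt 0.03
(0.495, 0, 0.058, 182) -> [-0.037 -0.238  0.009] [0.    0.    0.046]
(0.498, -0.035, 0.058, 180) -> [-0.012 -0.234 -0.   ] [ 0.    -0.     0.022]
px [229. 206.] 84 z26 xy 562 205  size 28x26 ang 74.8 [164.  174.5 188.5]
px [206. 208.] 70 z25 xy 559 280  size 27x25 ang 33.5 [164.  165.5 165.5]
px [295. 234.] 62 z28 xy 469 -1  size 26x25 ang -0.2 [65.  67.  66.5]
px [316. 234.] 53 z25 xy 469 -69  size 25x24 ang -27.4 [88. 85. 67.]
px [312. 250.] 32 z34 xy 421 -54  size 40x3 ang 89.1 [52.  54.  58.5]
```

View pics/b3.png

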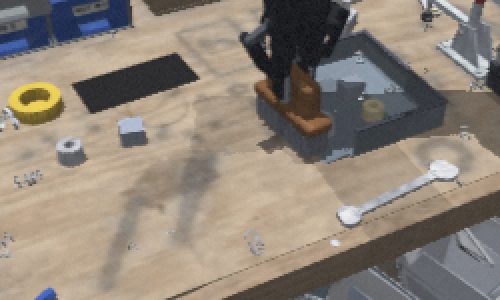

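The two left-hand pieces are now ahead of the brush at the mouth (295,110 in the crop). Only the two far ones remain, at (68,152) and (132,130).

Request:
{"fn": "step_arm", "kwargs": {"motion": [[-0.02,-0.12,0,0,0,0.02,0.95],[-0.04,-0.24,0,0,0,0.04,0.95],[-0.04,-0.35,0,0,0,0.06,0.95],[-0.04,-0.47,0,0,0,0.065,0.95],[-0.04,-0.47,0,0,0,0.065,0.95]]}}

```text
time_s: 29.78
tool_pos: [0.4987, -0.036, 0.0591]
eef_rot: [0.004, -3.141, 0.002]
wrist_force: [-0.1, 0.4, -1.0]
gripper_width: 0.0232
finger_force: 70.0
```

Request:
{"fn": "step_arm", "kwargs": {"motion": [[0,0.1,-0.1,0,0,0,0.95],[0,0.2,-0.35,0,0,0,0.95],[0,0.38,-0.6,0,0,0,0.95]]}}

```text
time_s: 30.15
tool_pos: [0.498, 0.0234, 0.15]
eef_rot: [0.008, -3.14, 0.0]
wrist_force: [0.7, 0.6, -1.8]
gripper_width: 0.0233
finger_force: 69.8
```

Request:
{"fn": "step_arm", "kwargs": {"motion": [[-0.1,0.3,0,0,0,0,0.95],[-0.2,0.6,0,0,0,0,0.95],[-0.3,0.95,0,0,0,0,0.95]]}}

```text
time_s: 30.52
tool_pos: [0.543, 0.1668, 0.1493]
eef_rot: [0.008, -3.141, 0.001]
wrist_force: [1.1, -0.1, -2.2]
gripper_width: 0.0233
finger_force: 69.8
```

Request:
{"fn": "step_arm", "kwargs": {"motion": [[-0.02,0.35,0,0,0,0,0.95],[-0.03,0.7,0,0,0,0,0.95],[-0.03,1,0,0,0,0,0.95],[-0.03,1,0,0,0,0,0.95],[-0.03,1,0,0,0,0,0.95]]}}

```text
time_s: 31.15
tool_pos: [0.5459, 0.3156, 0.1488]
eef_rot: [0.011, -3.141, 0.002]
wrist_force: [-0.3, -0.7, -3.1]
gripper_width: 0.0235
finger_force: 69.8
```

```bash
python3 -c "
from h import *
go((.55,.33,.12,178),(.55,.33,.058,178))
s=snap('scene')
P=cloud(s); m=(P[...,2]>.012)&(P[...,2]<.032)&(abs(P[...,0]-.509)<.078)&(P[...,1]<.35)&(P[...,1]>-.128)
n,l,st,c=cv2.connectedComponentsWithStats(m.astype(np.uint8))
for i in range(1,n):
  if st[i,4]>10: print('pan',st[i,4],P[l==i].mean(0).round(3),P[l==i].min(0).round(3),P[l==i].max(0).round(3))
show(comps('top',box=(.4,.63,-.09,.33),zmax=.036))
"
```

```text
at [ 5.459000e-01  3.156000e-01  1.488000e-01 -1.796165e+02] t 31.15 w 0.0235 ff 69.8 tilt 0.08
(0.55, 0.33, 0.12, 178) -> [-0.028  0.096  0.192] [-0.001 -0.     0.026]
(0.55, 0.33, 0.058, 178) -> [ 0.    -0.     0.413] [0. 0. 0.]
pan 389 [ 0.493 -0.075  0.021] [ 0.452 -0.109  0.012] [ 0.536 -0.051  0.029]
pan 126 [0.561 0.21  0.02 ] [0.547 0.193 0.013] [0.579 0.224 0.025]
pan 119 [0.558 0.284 0.02 ] [0.545 0.27  0.013] [0.576 0.298 0.025]
px [229. 206.] 85 z25 xy 563 205  size 28x28 ang 76.7 [58. 63. 68.]
px [206. 208.] 66 z25 xy 559 281  size 27x26 ang -44.4 [62.5 64.  63.5]
```

Request:
{"fn": "step_arm", "kwargs": {"motion": [[-0.04,0.1,0.05,0,0,0.03,0.95],[-0.04,0.1,0.2,0,0,0.045,0.95],[-0.04,0.1,0.4,0,0,0.045,0.95],[-0.04,0.1,0.55,0,0,0.045,0.95],[-0.04,0.1,0.6,0,0,0.045,0.95],[-0.04,0.1,0.6,0,0,0.045,0.95]]}}

```text
time_s: 32.0
tool_pos: [0.5524, 0.3308, 0.0591]
eef_rot: [-0.103, -3.139, 0.0]
wrist_force: [0.4, 0.9, -2.1]
gripper_width: 0.0232
finger_force: 69.8
```

Request:
{"fn": "step_arm", "kwargs": {"motion": [[0,-0.12,0,0,0,0,0.95],[0,-0.24,0,0,0,0,0.95],[0,-0.37,0,0,0,0,0.95],[0,-0.5,0,0,0,0,0.95],[0,-0.62,0,0,0,0,0.95],[0,-0.75,0,0,0,0,0.95],[0,-0.87,0,0,0,0,0.95],[0,-1,0,0,0,0,0.95]]}}

```text
time_s: 33.0
tool_pos: [0.5425, 0.1801, 0.0592]
eef_rot: [-0.102, -3.14, 0.0]
wrist_force: [-0.3, 0.7, -2.0]
gripper_width: 0.0229
finger_force: 69.8
```

Request:
{"fn": "step_arm", "kwargs": {"motion": [[0,-0.12,0,0,0,0,0.95],[0,-0.24,0,0,0,0,0.95],[0,-0.37,0,0,0,0,0.95],[0,-0.5,0,0,0,0,0.95],[0,-0.62,0,0,0,0,0.95],[0,-0.75,0,0,0,0,0.95],[0,-0.87,0,0,0,0,0.95],[0,-0.95,0,0,0,0,0.95]]}}

```text
time_s: 34.0
tool_pos: [0.5333, 0.0378, 0.0593]
eef_rot: [-0.103, -3.14, 0.0]
wrist_force: [0.1, 2.1, -0.8]
gripper_width: 0.0229
finger_force: 69.7
```

```bash
python3 -c "
from h import *
print(bot.get_obs()['wrist_force'])
go((.526,0,.058,178),(.524,-.04,.058,180))
s=snap('scene');cv2.imwrite('pics/b4.png',s['image'][170:320,150:400,::-1].repeat(2,0).repeat(2,1))
show(comps('top',box=(.4,.6,-.09,.33),zmax=.036))
"
```

```text
[ 0.11367021  2.10826624 -0.83520805]
at [5.333000e-01 3.780000e-02 5.930000e-02 1.762372e+02] t 34.0 w 0.0229 ff 69.7 tilt 0.0
(0.526, 0, 0.058, 178) -> [ 0.032 -0.255  0.008] [-0.   -0.   -0.02]
(0.524, -0.04, 0.058, 180) -> [ 0.004 -0.267 -0.   ] [ 0.     0.    -0.022]
px [294. 215.] 20 z27 xy 530 4  size 19x7 ang 79.7 [56.  58.  59.5]
px [317. 220.] 96 z31 xy 510 -71  size 31x24 ang 88.2 [62. 67. 74.]
px [318. 232.] 86 z28 xy 475 -73  size 32x31 ang -2.9 [68.5 71.  70. ]
px [312. 250.] 33 z33 xy 420 -63  size 52x3 ang -87.3 [60. 60. 65.]
```

View pics/b4.png

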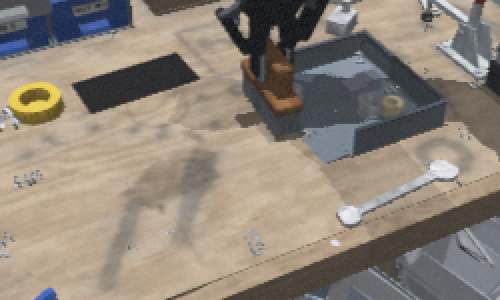

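The bench is clear, and the last two pieces are ahead of the brush at (270,100) in the crop, at the mouth.

Request:
{"fn": "step_arm", "kwargs": {"motion": [[0.03,-0.12,0,0,0,-0.02,0.95],[0.05,-0.25,0,0,0,-0.03,0.95],[0.05,-0.37,0,0,0,-0.04,0.95],[0.04,-0.48,0,0,0,-0.04,0.95],[0.04,-0.54,0,0,0,-0.04,0.95],[0.04,-0.54,0,0,0,-0.04,0.95]]}}

```text
time_s: 34.85
tool_pos: [0.522, -0.0419, 0.0592]
eef_rot: [-0.005, -3.141, 0.0]
wrist_force: [0.2, 0.8, -1.8]
gripper_width: 0.023
finger_force: 69.9
```

Request:
{"fn": "step_arm", "kwargs": {"motion": [[0,0.1,-0.1,0,0,0,0.95],[0,0.2,-0.35,0,0,0,0.95],[0,0.6,-0.65,0,0,0,0.95],[0,0.9,-0.7,0,0,0,0.95],[0,0.9,-0.7,0,0,0,0.95]]}}

```text
time_s: 35.48
tool_pos: [0.5226, 0.1011, 0.1674]
eef_rot: [-0.01, 3.137, 0.007]
wrist_force: [0.5, -0.1, -1.8]
gripper_width: 0.0234
finger_force: 69.9
```

```bash
python3 -c "
from h import *
go((.65,.158,.17,90.7),(.667,.158,.08,90.7))
s=snap('scene');t=snap('top')
a=s['image'][170:300,150:400,::-1].repeat(2,0).repeat(2,1); b=t['image'][150:280,160:410,::-1].repeat(2,0).repeat(2,1)
cv2.imwrite('pics/b5.png',np.vstack([a,b]))
show(comps(s=t,box=(.4,.63,-.13,.33),zmax=.034,zmin=.012))
show(comps(s=s,box=(.43,.587,-.13,.33),zmax=.034,zmin=.012))
"
```

```text
at [ 5.226000e-01  1.011000e-01  1.674000e-01 -1.796373e+02] t 35.475 w 0.0234 ff 69.9 tilt 0.36
(0.65, 0.158, 0.17, 90.7) -> [-0.852  0.374 -0.012] [0.004 0.    0.996]
(0.667, 0.158, 0.08, 90.7) -> [-0.001  0.113  0.6  ] [0. 0. 0.]
px [321. 233.] 112 z27 xy 470 -84  size 53x28 ang 56.0 [93.5 97.  88. ]
px [310. 250.] 27 z28 xy 419 -32  size 34x2 ang 89.5 [51. 51. 51.]
px [332. 212.] 557 z26 xy 516 -93  size 129x74 ang 0.9 [112. 115. 119.]
```

View pics/b5.png

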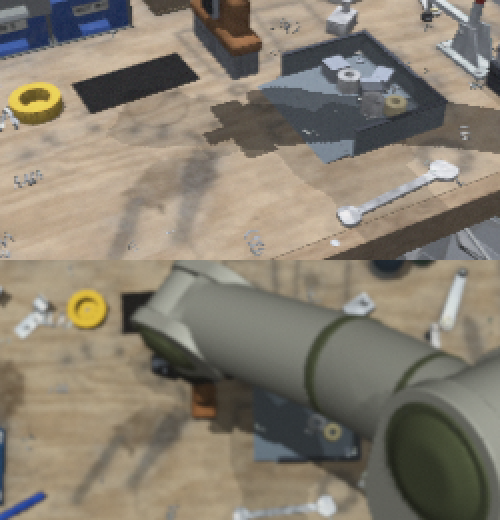

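All the pieces lie in the pan, at (335–400, 60–105) in the upper crop, and the bench is clear. I'll put the brush back.

Request:
{"fn": "step_arm", "kwargs": {"motion": [[-0.2,0.1,0,0,0,0.11,0.95],[-0.4,0.2,0,0,0,0.22,0.95],[-0.6,0.3,0,0,0,0.33,0.95],[-0.8,0.37,0,0,0,0.44,0.95],[-0.85,0.37,0,0,0,0.55,0.95],[-0.85,0.37,0,0,0,0.66,0.95],[-0.85,0.37,0,0,0,0.77,0.95],[-0.85,0.37,0,0,0,0.88,0.95],[-0.85,0.37,0,0,0,0.995,0.95],[-0.85,0.37,0,0,0,0.995,0.95]]}}

```text
time_s: 36.83
tool_pos: [0.6495, 0.1484, 0.1639]
eef_rot: [-2.214, -2.228, 0.002]
wrist_force: [-0.4, 0.2, -2.0]
gripper_width: 0.0231
finger_force: 69.8
```

Request:
{"fn": "step_arm", "kwargs": {"motion": [[0,0.11,0.1,0,0,0,0.95],[0,0.11,0.3,0,0,0,0.95],[0,0.11,0.5,0,0,0,0.95],[0,0.11,0.6,0,0,0,0.95],[0,0.11,0.6,0,0,0,0.95]]}}

```text
time_s: 37.45
tool_pos: [0.6662, 0.1487, 0.0727]
eef_rot: [-2.213, -2.228, 0.003]
wrist_force: [0.2, -0.3, -1.4]
gripper_width: 0.0229
finger_force: 69.7
```

```bash
python3 -c "
from h import *
go((.667,.158,.0555,90.7))
show(comps('scene',box=(.4,.6,-.13,.33),zmax=.034,zmin=.012))
show(comps('top',box=(.43,.585,-.13,.33),zmax=.034,zmin=.012))
"
```

```text
at [6.6620e-01 1.4870e-01 7.2700e-02 9.0383e+01] t 37.45 w 0.0229 ff 69.7 tilt 0.14
(0.667, 0.158, 0.0555, 90.7) -> [0.062 0.006 0.115] [-0.002  0.    -0.004]
px [325. 207.] 832 z28 xy 526 -68  size 146x121 ang 0.1 [96.  96.5 97. ]
px [348. 233.] 302 z32 xy 421 -69  size 121x5 ang -89.3 [59. 64. 69.]
```

Request:
{"fn": "step_arm", "kwargs": {"motion": [[0.06,0,0.03,0,0,0,0.95],[0.06,0,0.07,0,0,0,0.95],[0.06,0,0.1,0,0,0,0.95],[0.06,0,0.112,0,0,0,0.95],[0.06,0,0.112,0,0,0,0.95]]}}

```text
time_s: 38.17
tool_pos: [0.6664, 0.1578, 0.0572]
eef_rot: [-2.215, -2.227, 0.001]
wrist_force: [0.1, 1.2, -1.9]
gripper_width: 0.0236
finger_force: 69.7
```

```bash
python3 -c "
from h import *
go((.667,.158,.0555,90.7)); print(bot.get_obs()['wrist_force'])
"
```

```text
at [6.66400e-01 1.57800e-01 5.72000e-02 9.03137e+01] t 38.175 w 0.0236 ff 69.7 tilt 0.02
(0.667, 0.158, 0.0555, 90.7) -> [0.002 0.004 0.012] [-0.     0.    -0.004]
[ 0.11326969  1.17842755 -1.90588176]
```

Not in contact yet. I'll lower 1.5–2 mm, release, rise and draw away toward the robot's right.

Request:
{"fn": "step_arm", "kwargs": {"motion": [[0,0,0.006,0,0,0,0.95],[0,0,0.012,0,0,0,0.95],[0,0,0.012,0,0,0,0.95],[0,0,0.012,0,0,0,0],[0,0,0.012,0,0,0,0],[0,0,0.012,0,0,0,0],[0,0,0.012,0,0,0,0]]}}

```text
time_s: 39.05
tool_pos: [0.6666, 0.158, 0.0557]
eef_rot: [2.215, 2.228, 0.0]
wrist_force: [-0.3, -0.2, -0.5]
gripper_width: 0.0852
finger_force: 0.0
```

Request:
{"fn": "step_arm", "kwargs": {"motion": [[0,0,-0.15,0,0,0,0],[0,0,-0.4,0,0,0,0],[0,0,-0.7,0,0,0,0],[0,0,-1,0,0,0,0]]}}

```text
time_s: 39.55
tool_pos: [0.6663, 0.1579, 0.207]
eef_rot: [-2.215, -2.228, 0.0]
wrist_force: [1.4, 0.1, -0.3]
gripper_width: 0.0854
finger_force: 0.0
```

Request:
{"fn": "step_arm", "kwargs": {"motion": [[-0.33,-0.1,-0.1,0,0,0,0],[-0.66,-0.2,-0.2,0,0,0,0],[-1,-0.4,-0.3,0,0,0,0]]}}

```text
time_s: 39.92
tool_pos: [0.6073, 0.0062, 0.2511]
eef_rot: [2.215, 2.227, 0.001]
wrist_force: [0.2, -1.0, -0.7]
gripper_width: 0.0854
finger_force: 0.0
```

Request:
{"fn": "step_arm", "kwargs": {"motion": [[-0.33,-0.1,0,0,0,0,0],[-0.66,-0.2,0,0,0,0,0],[-1,-0.3,0,0,0,0,0]]}}

```text
time_s: 40.3
tool_pos: [0.5626, -0.1441, 0.251]
eef_rot: [2.214, 2.228, 0.0]
wrist_force: [1.1, -0.4, -0.5]
gripper_width: 0.0854
finger_force: 0.0
```

Request:
{"fn": "step_arm", "kwargs": {"motion": [[-0.33,-0.1,0,0,0,0,0],[-0.66,-0.2,0,0,0,0,0],[-1,-0.3,0,0,0,0,0]]}}

```text
time_s: 40.67
tool_pos: [0.5185, -0.2943, 0.2509]
eef_rot: [2.215, 2.228, 0.0]
wrist_force: [0.9, -0.2, -0.0]
gripper_width: 0.0856
finger_force: 0.0
```

Request:
{"fn": "step_arm", "kwargs": {"motion": [[-0.33,-0.1,0,0,0,0,0],[-0.66,-0.2,0,0,0,0,0],[-1,-0.3,0,0,0,0,0],[-1,-0.3,0,0,0,0,0],[-1,-0.3,0,0,0,0,0]]}}

```text
time_s: 41.3
tool_pos: [0.475, -0.4425, 0.2505]
eef_rot: [-2.215, -2.227, -0.001]
wrist_force: [-0.3, -0.2, -0.6]
gripper_width: 0.0855
finger_force: 0.0
```

```bash
python3 -c "
from h import *
go()
s=snap('scene');t=snap('top')
a=s['image'][150:300,150:450,::-1].repeat(2,0).repeat(2,1); b=t['image'][140:280,150:450,::-1].repeat(2,0).repeat(2,1)
cv2.imwrite('pics/f.png',np.vstack([a,b]))
show(comps(s=t,box=(.435,.72,-.13,.33),zmax=.1,zmin=.012))
for q in(s,t): show(comps(s=q,zmin=.085,zmax=.12,box=(.34,.47,-.36,-.18)))
"
```

```text
at [ 0.475  -0.4425  0.2505 90.3224] t 41.3 w 0.0855 ff 0.0 tilt 0.04
px [203. 174.] 193 z23 xy 670 290  size 63x59 ang 0.6 [204. 172.  58.]
px [244. 173.] 496 z91 xy 664 156  size 80x23 ang -88.6 [100.  68.  43.]
px [316. 194.] 135 z40 xy 594 -71  size 116x7 ang 89.1 [64. 68. 74.]
px [322. 220.] 409 z29 xy 514 -94  size 125x67 ang 0.3 [155. 165. 171.]
px [422. 188.] 638 z100 xy 416 -265  size 88x57 ang 1.3 [147.5 156.  172. ]
px [387. 247.] 587 z103 xy 415 -268  size 89x57 ang -1.2 [137. 146. 158.]
```

View pics/f.png

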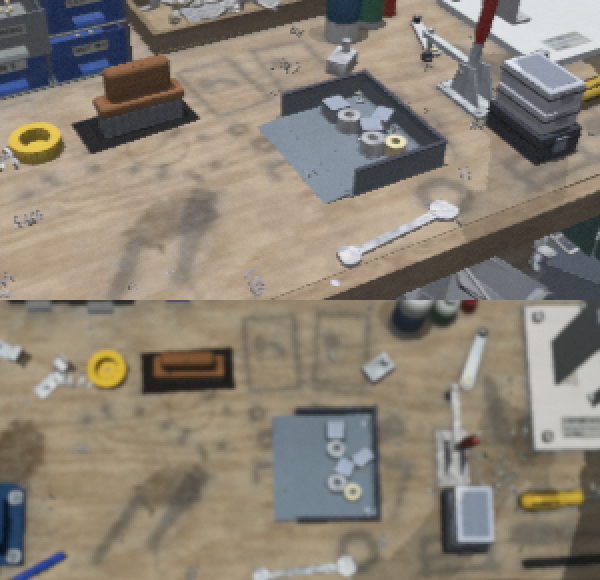

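The final picture shows six pieces in the pan (330–360, 425–495 in the lower crop). The brush is upright on its mat at (188,368), the stack is square at (468,515), and the gauge and tape are unmoved.

```bash
python3 -c "
from h import *
print(bot.hand_in())"
```

```text
the job is handed in; nothing more can be done
None
```

I stacked both cases on the bottom case, swept all six pieces into the pan, stood the brush back on its mat and handed the job in at about 41 s; the hand-in returned no verdict, but the last camera check showed everything in place.

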